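# Tip the draining tray and cover the amber jar

## Task

A glass cover disc has been left to drain under the wire guard of the tilting tray, and a cork ring lies in the tray's pointed open end, in its way. First lift the cork ring out and lay it flat on the black rubber mat, wholly on it; then raise the tray by its handle until the disc slides down into the pointed corner, and let the tray gently back down level. Finally pick the disc out of the corner and lay it flat on the open mouth of the amber jar so that it covers it all, without disturbing the jar or anything else on the bench and without letting the disc fall.

Things in the scene. Friction and masses are not known exactly. Their poses are not given: they have to be found in the camera images.
- stand: Fixed base of the tilting tray. Origin on the bench under the tray's middle; x runs along the tray from its pointed open end (x = -125 mm) to its handle (x = +149 mm), y across, z up. Steel tray 132 mm wide, its floor's top 24 mm above the bench when level. A guard of wires across, 24 mm apart, top 21 mm above the floor, covers x = 7 to 105 mm; nothing can be lifted out there.
- tray (a joint): Tilt of the tray (rad): 0 = level at rest; grows as the handle is raised, up to 0.7. No spring: it falls back by its own weight (0.45 kg, about 2 N at the handle). The smooth wet disc begins to slide at 0.20 to 0.30 rad. Side walls are 20 mm above the floor, 124 mm apart inside.
- tray_handle (a point): Middle of the handle: a round steel bar 12 mm thick, 70 mm long, parallel to the hinge, 36 mm clear of the tray's back wall; centre 46 mm above the bench when level. Axes of the tray (x from point to handle). Moves with the tray on an arc of 264 mm radius about the hinge.
- tray_hinge (a point): Middle of the tray's hinge axis, 14 mm above the bench, 113 mm from the base's origin towards the point; the axis runs across the tray (y).
- tray_corner (a point): Centre of the disc once fully in the pointed corner: on the tray's centre line, 45 mm inside the point, 4 mm above the floor; moves and turns with the tray. Two walls 12 mm high run in at 45 degrees to a 36 mm wide drain gap at the tip (the floor runs on as a lip). The disc then touches both: take it along the tray's length, one finger in the gap, one on the open floor.
- cover_center (a point): Centre (half-way up) of the disc: a pale frosted glass cover disc, 64 mm diameter, 8 mm thick, 64 g. Starts lying flat on the tray floor under the wire guard; z up.
- cork_center (a point): Centre (half-way up) of the cork ring: 60 mm outer and 30 mm inner diameter, 28 mm high, 45 g. Starts lying flat on the tray floor near the pointed end, where it blocks the corner; z up.
- mat: Black rubber mat fixed on the bench, 120 x 120 x 3 mm. Origin at the centre of its underside, x and y along its sides. It changes places with the jar and the beaker.
- jar_rim (a point): Centre of the mouth of the amber glass jar, level with its rim, 95 mm above the bench. The jar is loose, 0.38 kg, 68 mm diameter up to 68 mm height, then drawn in to a straight neck 50 mm outside and 43 mm inside; z up.
- beaker: Bystander: clear glass beaker, 70 mm diameter at the rim, 110 mm high, loose, origin under its centre.
- vial0: Bystander: amber vial with black cap, 27 mm diameter, 85 mm high, loose, origin under its centre.
- vial1: Bystander: amber vial like vial0.
- vial2: Bystander: amber vial like vial0.
- vial3: Bystander: amber vial like vial0.
- flask: Bystander: round clear flask in a cork foot, 86 mm diameter, 140 mm high, loose, origin under its centre.
- brush: Bystander: cleaning brush 170 mm long lying on the bench.
Mind the look-alikes: they are no part of the job. Of the things that look like the mat, the smaller one is meant. Of the things shaped like the part that bears cork_center, the cork one is meant.

How it is judged:
By the outcome, as a careful person would: the job done as asked, in the order asked, and still so for the second after the job is handed in, with the robot touching nothing.
It also fails if it takes over 72 s, if anything falls off the work surface, if the arm or the gripper's body presses on something with over 40 N, if the wrist force passes 120 N, or if a joint passes its speed limit or range.

## Robot

A 7-joint arm with a two-finger parallel gripper is mounted at the origin on the work surface. World frame = base frame: x ahead of the robot, y to its left, z up, the work surface at z = 0. Lengths are in m, angles in degrees, forces in N, time in s.
With the tool pointing down it reaches from about 0.425 to 0.875 m from the base axis. Payload 4.7 kg.
Tool frame: the origin (TCP) lies between the finger pads; the fingertips stand robot.nose_length ahead of it and the grasp point (between the pads) lies 6 mm ahead of it (robot.nose_length is the distance from the TCP to the fingertips, in m); z points along the fingers, y is the direction in which the jaws open and shut (so a half turn about z gives the same grasp; the last joint's range is limited). The gripper opens to 87 mm and grips with 3 to 60 N. Pads are 19 mm wide; open, the fingers measure 117 mm over their backs; the gripper's body (75 mm by 190 mm) begins 51 mm behind the grasp point.
Start: joints at [0.808, 18.392, -4.016, 83.108, 1.295, 78.541, -3.26], TCP at [0.65, -0, 0.248] pointing down, gripper open.
Joint ranges: [-163.93, 163.93], [-17.29, 119.83], [-79.2, 71.16], [3.27, 140.29], [-89.18, 269.18], [5.43, 117.66], [-154.24, 154.24]. Speed limits (degrees/s): [147.25, 147.25, 180, 180, 180, 180, 180].

## Interface

Orientations are given as [roll, pitch, yaw] about the fixed x, y, z axes, in that order (R = Rz(yaw) Ry(pitch) Rx(roll)).
In Python, from rig import robot, get_image, ticket, models gives the robot as it stands.
- The arm moves only by the tool drive_tool, never from a script. Its argument "plan" is one flat list of numbers, 5 for each row, row after row: the shift along the tool's x, y, z in mm, then the turn about the tool's z in rad, then the closure, from 0 (fully open) to 1 (shut). In form: [x, y, z, twist, gripper, x, y, z, twist, gripper, ...]. A call has 1 to 12 rows; each row is the pose to reach, as a shift and turn from the pose commanded when the call began, along the tool's axes at that moment; what a row does not reach only later rows make up. A row lasts 1/12 s, in which the tool goes at most 41.7 mm and 7.16 degrees, less where a joint would pass 70% of its speed; a pose out of reach is approached as far as the arm can. A call with a gripper value outside its range is refused whole. The fingers move at their own pace and stop on an object; "force" is the grip in N (left out, the last holds). Time passes only in rows, so rows that repeat a pose let the fingers close. It gives the time, the measured TCP pose, the force and the opening at its end, in the units of the state.
- robot.observe(): the state, without advancing time (a new reading comes with each control period).
- get_image(name): name is "scene" or "side" or "wrist"; returns a dict with "img" (480x640x3 uint8, blue, green, red), "intrinsics" (3x3 intrinsics, pixels), "R" (3x3) and "t" (3): a world point X has camera coordinates R X + t. Camera axes: x right, y down, z forward; pixel columns grow to the right and rows downward; lengths in m; the calibration is good to about 2 mm. A picture is of the moment at which its call begins. There is no depth.
- ticket.finish_job(): hands the job in, once; it reports no verdict.
Trained networks look in a picture, given as the dict that the camera call returned (one of the last four; its "shot" number tells which), for a name from the list of things; names that differ only in an ending like _2 or _b are one class to them, and where a whole thing is asked for, a point or a joint stands for the part that bears it (a point fixed in the world has none). Each returns a list of dicts, best first, with "confidence" (0 to 1); they miss things now and then, are a little off and sometimes report something else, mostly with a low value. They report only what shows in the picture. A call takes as long as a camera call. They do not tell look-alikes from the thing itself.
- models.masks_of(label, picture): "pixels" (480x640 bool, what is visible of it) and "rect" ([left, top, right, bottom] in pixels, round what is visible of it).
- models.landmark_of(label, picture): "pixel" ([row, column] in pixels: a listed point, or the origin of a listed thing).
The state is a dict: "clock": time; "qpos": joint angles; "qd": joint speeds; "joint_torque": joint torques, N m; "ee_pos": TCP position; "tcp_rot": TCP orientation; "contact_force": force on the tool from outside, world axes, zero at the start; "moment": the same for the moment, N m; "opening": finger opening in m.
Only numpy, scipy, OpenCV 4.12 (cv2) and the standard library are available. Lean on these libraries where they do the work, as an engineer would, in place of code of your own. Each camera call takes 0.05 s, during which the arm holds its last target. There are 200 camera calls.

## Working session

There is one attempt and no reset: what is moved stays moved. The work goes in short steps, Python scripts to look and compute and a tool call to move; the robot and the scene stay as the last step left them, time stands still between calls to the robot, and variables do not carry over. Pictures are saved under pics/ and viewed, about 8 in all and at most 12, crops included, and the job is handed in when it is done.

Besides the shell and the picture viewer there is one more tool, called after "Request:" by a JSON object that holds its "op" and its "data". drive_tool: Moves the arm, as the interface text tells. Its arguments: {"type":"object","properties":{"plan":{"type":"array","items":{"type":"number"}},"force":{"type":"number"}},"required":["plan"]}

```bash
mkdir -p pics; ls; cat > h.py <<'E'
import numpy as np, cv2
from rig import robot, get_image, ticket, models
def ray(p,rc):
    K=np.array(p["intrinsics"]);R=np.array(p["R"]);t=np.array(p["t"])
    d=R.T@np.linalg.solve(K,[rc[1],rc[0],1.]);return -R.T@t,d
def onz(p,rc,z):
    c,d=ray(p,rc);return c+d*(z-c[2])/d[2]
def proj(p,X):
    q=np.array(p["R"])@np.array(X)+np.array(p["t"]);u=np.array(p["intrinsics"])@q;return u[1]/u[2],u[0]/u[2]
E
cat > a.py <<'E'
from h import *
print(robot.observe(), robot.nose_length)
Z=dict(stand=0,tray_handle=.046,tray_hinge=.014,tray_corner=.028,cover_center=.028,cork_center=.038,mat=0,jar_rim=.095,beaker=0,vial0=0,flask=0,brush=0)
for n in("scene","side"):
    p=get_image(n);cv2.imwrite(f"pics/{n}0.png",p["img"])
    for l,z in Z.items():
        for d in models.landmark_of(l,p)[:5]:
            print(n,l,round(d["confidence"],2),np.round(d["pixel"]),np.round(onz(p,d["pixel"],z)*1000)[:2])
E
python3 a.py
```

```text
pics
{'clock': 0.0, 'qpos': array([ 0.81006657, 18.44109961, -4.01691059, 83.17355   ,  1.2954937 ,
       78.54106496, -3.2606773 ]), 'qd': array([ 0.04144965, -0.06283377,  0.02875068, -0.02913069, -0.03109406,
       -0.09070864,  0.00116629]), 'joint_torque': array([-2.58547143e-04, -4.91284704e+01, -4.03903294e-01, -3.12526345e+01,
       -6.40594075e-02,  4.37659642e-02,  1.61017233e-04]), 'ee_pos': array([ 6.49501753e-01, -6.13781766e-05,  2.46450385e-01]), 'tcp_rot': array([-1.79889561e+02,  5.72749553e-03,  9.00003887e+01]), 'contact_force': array([ 0.20018306, -0.08427655,  0.01436819]), 'moment': array([ 0.00583322,  0.03758505, -0.00222502]), 'opening': 0.0866982102058274} 0.025
scene stand 0.88 [249. 369.] [527. 124.]
scene stand 0.18 [382. 176.] [ 491. -385.]
scene tray_handle 0.89 [206. 320.] [374. 109.]
scene tray_hinge 0.56 [267. 408.] [630. 137.]
scene tray_corner 0.79 [258. 397.] [602. 130.]
scene cover_center 0.91 [233. 350.] [477. 109.]
scene cork_center 0.89 [251. 392.] [585. 129.]
scene cork_center 0.63 [211. 408.] [531. 257.]
scene mat 0.81 [264. 142.] [ 192. 
[... 584 characters left out ...]
1.] [376. 100.]
side tray_hinge 0.62 [316. 218.] [642. 133.]
side tray_hinge 0.38 [316. 309.] [485. 102.]
side tray_corner 0.62 [312. 237.] [606. 130.]
side cover_center 0.22 [291. 362.] [401.  31.]
side cork_center 0.92 [306. 244.] [594. 124.]
side cork_center 0.81 [386. 262.] [511. 298.]
side mat 0.78 [224. 286.] [ 608. -223.]
side mat 0.59 [230. 475.] [ 194. -273.]
side jar_rim 0.84 [207. 356.] [ 442. -159.]
side beaker 0.65 [194. 347.] [ 497. -389.]
side vial0 0.81 [197. 266.] [ 688. -335.]
side vial0 0.74 [216. 399.] [ 363. -304.]
side vial0 0.6 [260. 226.] [694. -58.]
side vial0 0.55 [289. 361.] [408. -12.]
side flask 0.73 [314. 145.] [782. 135.]
side brush 0.63 [427. 349.] [379. 317.]
```

View pics/scene0.png

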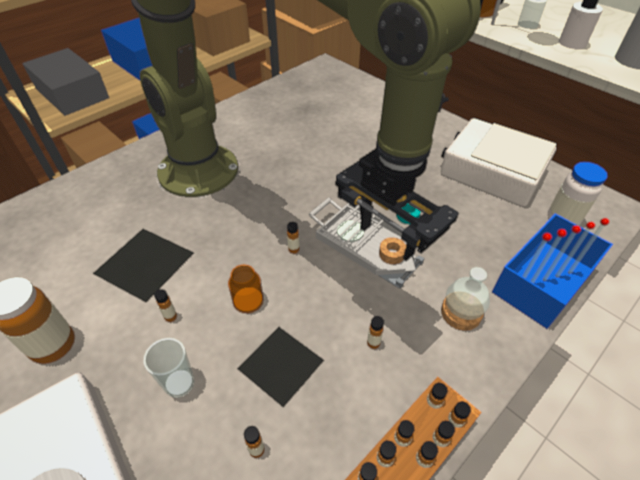

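View pics/side0.png

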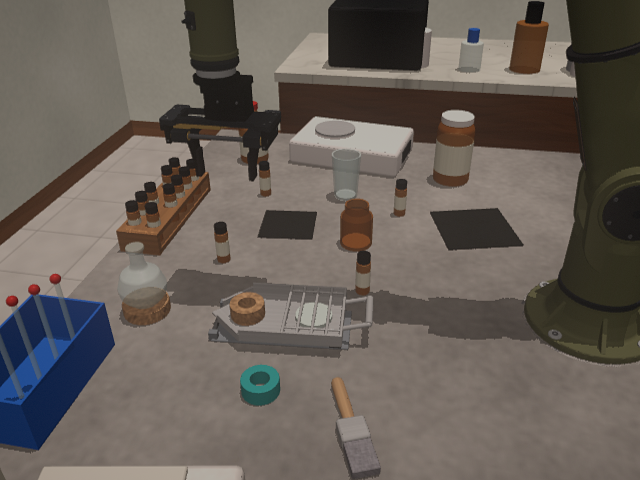

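The pictures show the tray at about scene px (365,240) with its handle toward the robot and the cork ring in its point at (392,250). The small mat is at (280,365), the amber jar at (245,288), and the teal ring and larger mat are decoys. Next I'll look from above with the wrist camera.

Request:
{"op": "drive_tool", "data": {"plan": [25,-10,0,-0.02,0,50,-25,0,-0.06,0,75,-40,0,-0.1,0,100,-55,0,-0.117,0,120,-65,0,-0.117,0,120,-65,0,-0.117,0,120,-65,0,-0.117,0,120,-65,0,-0.117,0]}}

```text
clock: 1.97
ee_pos: [0.5854, 0.1189, 0.2477]
tcp_rot: [180.0, 0.1, 96.7]
contact_force: [0.7, -0.6, -1.3]
opening: 0.087
```

```bash
cat > b.py <<'E'
from h import *
import sys
Z=dict(stand=0,tray_handle=.046,tray_hinge=.014,tray_corner=.028,cover_center=.028,cork_center=.038,mat=0,jar_rim=.095)
name=sys.argv[1]; L=sys.argv[2].split(',')
p=get_image("wrist");cv2.imwrite(f"pics/{name}.png",p["img"])
s=robot.observe();print(np.round(s["ee_pos"]*1000,1),np.round(s["tcp_rot"],2),s["clock"],s["opening"],s["contact_force"])
for l in L:
    for d in models.landmark_of(l,p)[:3]:
        print(l,round(d["confidence"],2),np.round(d["pixel"]),np.round(onz(p,d["pixel"],Z.get(l,0))*1000,1)[:2])
E
python3 b.py w1 stand,tray_handle,tray_hinge,tray_corner,cover_center,cork_center
```

```text
[585.6 118.3 247.6] [1.7998e+02 6.0000e-02 9.6580e+01] 2.0167 0.0869593933095569 [ 0.49408454  0.33487704 -0.52962682]
stand 0.63 [366. 398.] [697.8 -58.4]
stand 0.59 [198. 260.] [524.3 119.7]
tray_handle 0.96 [204.  87.] [376.9 104.7]
tray_handle 0.31 [222. 506.] [755.5 132. ]
tray_hinge 0.57 [203. 374.] [638.3 129.9]
tray_corner 0.65 [207. 343.] [607.3 124.8]
cover_center 0.81 [202. 200.] [472.9 114.4]
cork_center 0.84 [ 29. 270.] [527.4 267. ]
```

View pics/w1.png

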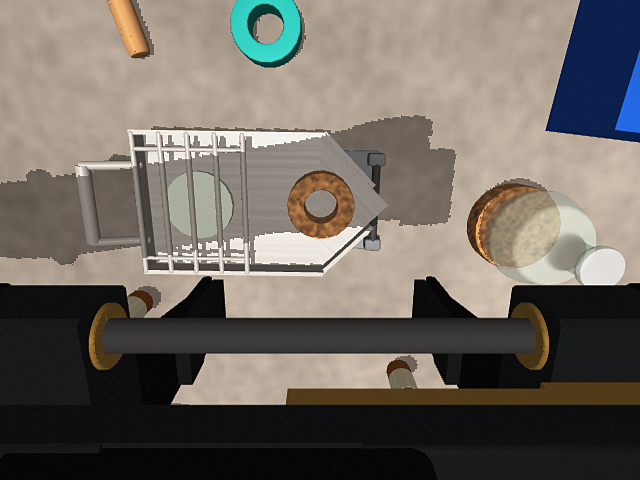

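The wrist view shows the cork hole at about px (321,204), the disc at (200,204), the handle bar from (83,165) to (91,245), and the tray point near (386,204). I'll work out the tray's yaw and the cork centre from these features.

```bash
cat > c.py <<'E'
from h import *
p=get_image("wrist")
def w(c,r,z): return np.round(onz(p,(r,c),z)*1000,1)
print("cam",-np.array(p["R"]).T@p["t"])
for n,c,r,z in [("TL",129,131,.044),("BL",145,274,.044),("TR",328,131,.044),("BR",322,274,.044),("h1",83,165,.046),("h2",91,245,.046),("tip",387,204,.024),("hi1",376,160,.014),("hi2",372,243,.014)]: print(n,w(c,r,z))
m=(cv2.cvtColor(p["img"],cv2.COLOR_BGR2HSV))
for d in models.masks_of("cork_center",p)[:3]: 
    c=cv2.findContours(d["pixels"].astype(np.uint8),0,2)[0];c=max(c,key=cv2.contourArea);(x,y),r=cv2.minEnclosingCircle(c)
    print("cork",d["confidence"],x,y,r,w(x,y,.052),w(x,y,.038))
for d in models.masks_of("cover_center",p)[:2]: print("disc",d["confidence"],d["rect"])
for l in("jar_rim","mat","beaker"): pass
E
python3 c.py
```

```text
cam [0.5765273  0.19098469 0.38520115]
TL [414.1 173.3  44. ]
BL [426.9  42.6  44. ]
TR [584.3 193.   44. ]
BR [594.6  62.1  44. ]
h1 [374.5 139.8  46. ]
h2 [378.1  66.6  46. ]
tip [649.2 132.8  24. ]
hi1 [633.8 172.   14. ]
hi2 [642.6  89.9  14. ]
cork 0.89 320.81787109375 204.75294494628906 34.582603454589844 [585.5 129.9  52. ] [585.8 127.3  38. ]
cork 0.58 264.5 29.176923751831055 40.786651611328125 [525.2 263.6  52. ] [523.  266.6  38. ]
cork 0.31 202.2323455810547 204.28810119628906 33.86660385131836 [481.2 118.2  52. ] [477.2 115.2  38. ]
disc 0.67 [169.7, 169.1, 238.2, 242.7]
disc 0.64 [285.8, 170.6, 353.9, 239.5]
```

Request:
{"op": "drive_tool", "data": {"plan": [5,1,25,0,0,10,1,55,0,0,10,1,85,0,0,10,1,115,0,0,10,1,140,0,0,10,1,160,0,0,10,1,175,0,0,10,1,184,0,0,10,1,184,0,0,10,1,184,0,0], "force": 12}}

```text
clock: 3.3
ee_pos: [0.585, 0.1301, 0.0638]
tcp_rot: [-180.0, -0.0, 96.7]
contact_force: [-0.3, 1.3, 0.1]
opening: 0.0866
```

Request:
{"op": "drive_tool", "data": {"plan": [0,0,0,0,1,0,0,0,0,1,0,0,0,0,1,0,0,0,0,1,0,0,0,0,1,0,0,0,0,1,0,0,0,0,1,0,0,0,0,1]}}

```text
clock: 3.97
ee_pos: [0.5852, 0.1301, 0.0641]
tcp_rot: [180.0, 0.0, 96.7]
contact_force: [-1.2, -0.6, 3.2]
opening: 0.06
```

Request:
{"op": "drive_tool", "data": {"plan": [0,0,-5,0,1,0,0,-20,0,1,0,0,-45,0,1,0,0,-75,0,1,0,0,-105,0,1,0,0,-120,0,1,-20,-1,-125,0,1,-45,-3,-125,0,1,-75,-5,-125,0,1,-100,-7,-125,0,1,-120,-9,-125,0,1,-120,-9,-125,0,1]}}

```text
clock: 4.97
ee_pos: [0.5897, 0.0031, 0.1885]
tcp_rot: [-180.0, 0.2, 96.3]
contact_force: [-0.2, -1.3, -1.0]
opening: 0.0601
```

```bash
cat > d.py <<'E'
from h import *
P={n:get_image(n) for n in("scene","side")}
for n,p in P.items():
    for d in models.masks_of("mat",p)[:2]:
        c=max(cv2.findContours(d["pixels"].astype(np.uint8),0,2)[0],key=cv2.contourArea)[:,0]
        W=np.array([onz(p,(r,x),.003)[:2]*1000 for x,r in c],np.float32)
        print(n,"mat",d["confidence"],cv2.minAreaRect(W))
    for d in models.masks_of("jar_rim",p)[:2]: print(n,"jarmask",d["confidence"],d["rect"])
    for l,z in(("jar_rim",.095),("beaker",0)):
      for d in models.landmark_of(l,p)[:2]: print(n,l,d["confidence"],d["pixel"],onz(p,d["pixel"],z)[:2]*1000)
s=robot.observe();print(s["ee_pos"],s["opening"])
E
python3 d.py
```

```text
scene mat 0.77 ((193.81488037109375, -280.4767761230469), (162.58885192871094, 162.12667846679688), 16.612821578979492)
scene mat 0.72 ((603.8681030273438, -221.11285400390625), (120.9638442993164, 122.11701202392578), 6.520314693450928)
scene jarmask 0.62 [227.7, 266.0, 263.4, 313.7]
scene jarmask 0.61 [439.5, 265.9, 491.1, 333.1]
scene jar_rim 0.96 [274.7, 245.8] [ 448.03697981 -170.20336869]
scene beaker 0.71 [386.4, 180.4] [ 504.50104541 -384.38342781]
scene beaker 0.53 [243.7, 360.0] [500.07576528 121.08185743]
side mat 0.76 ((601.4263305664062, -217.08181762695312), (118.48198699951172, 124.69104766845703), 4.166630744934082)
side mat 0.63 ((196.13316345214844, -278.3860168457031), (162.9290313720703, 168.04983520507812), 16.337547302246094)
side jarmask 0.83 [340.4, 200.3, 371.1, 251.5]
side jarmask 0.68 [213.0, 281.9, 372.8, 347.0]
side jar_rim 0.89 [203.4, 356.9] [ 442.61578744 -172.98539274]
side beaker 0.6 [192.4, 350.2] [ 490.50228288 -398.20590003]
[0.58988887 0.01064925 0.18856283] 0.059889738094018506
```

Request:
{"op": "drive_tool", "data": {"plan": [-15,-1,0,0,1,-45,-3,0,0,1,-80,-5,0,0,1,-115,-7,0,0,1,-150,-9,0,0,1,-185,-11,0,0,1,-212,-13,0,0,1,-225,-13.5,0,0,1,-229,-13.5,10,0,1,-229,-13.5,35,0,1,-229,-13.5,60,0,1,-229,-13.5,80,0,1]}}

```text
clock: 6.47
ee_pos: [0.6031, -0.2157, 0.1061]
tcp_rot: [-179.9, -0.2, 96.9]
contact_force: [-0.0, 0.1, -1.4]
opening: 0.0601
```

Request:
{"op": "drive_tool", "data": {"plan": [0,0,20,0,1,0,0,38,0,1,0,0,50,0,1,0,0,58,0,1,0,0,62,0,1,0,0,64,0,1,0,0,64,0,1,0,0,64,0,1]}}

```text
clock: 7.13
ee_pos: [0.604, -0.2193, 0.0456]
tcp_rot: [179.9, 0.0, 96.7]
contact_force: [0.3, 0.4, -0.8]
opening: 0.0599
```

Request:
{"op": "drive_tool", "data": {"plan": [0,0,1,0,1,0,0,1.5,0,1,0,0,1.5,0,1]}}

```text
clock: 7.38
ee_pos: [0.6035, -0.2193, 0.0435]
tcp_rot: [180.0, 0.0, 96.7]
contact_force: [-0.1, -1.2, -0.4]
opening: 0.06
```

Request:
{"op": "drive_tool", "data": {"plan": [0,0,0.7,0,1,0,0,1,0,1,0,0,1,0,1]}}

```text
clock: 7.63
ee_pos: [0.6035, -0.2194, 0.0431]
tcp_rot: [180.0, 0.0, 96.7]
contact_force: [-1.4, 0.7, 5.2]
opening: 0.0599
```

Request:
{"op": "drive_tool", "data": {"plan": [0,0,0,0,0,0,0,0,0,0,0,0,0,0,0,0,0,0,0,0,0,0,-10,0,0,0,0,-30,0,0,0,0,-55,0,0,0,0,-90,0,0,0,0,-125,0,0,0,0,-150,0,0,0,0,-160,0,0,0,0,-160,0,0]}}

```text
clock: 8.63
ee_pos: [0.6049, -0.2198, 0.2061]
tcp_rot: [179.7, 0.2, 96.7]
contact_force: [0.4, -0.6, -0.0]
opening: 0.0872
```

```bash
python3 - <<'E'
from h import *
for n in("scene","side"):
    p=get_image(n)
    cv2.imwrite(f"pics/{n}1.png",p["img"])
    for d in models.landmark_of("cork_center",p)[:3]: print(n,d["confidence"],onz(p,d["pixel"],.017)*1000)
s=robot.observe();print(s["ee_pos"],s["opening"])
E
```

```text
scene 0.7 [ 604.96686288 -224.54014022   17.        ]
scene 0.65 [515.22737231 288.11977174  17.        ]
scene 0.57 [411.43182982  -7.66063686  17.        ]
side 0.78 [ 607.45916913 -224.22479773   17.        ]
side 0.64 [524.69577    278.20796432  17.        ]
[ 0.60203115 -0.21879782  0.19962213] 0.0868153317582215
```

Request:
{"op": "drive_tool", "data": {"plan": [20,-8,0,0,0,55,-22,0,0,0,92,-36,0,0,0,129,-51,0,0,0,166,-65,0,0,0,203,-80,0,0,0,240,-94,0,0,0,277,-108,0,0,0,310,-122,0,0,0,332,-131,0,0,0,341,-134,0,0,0,341,-134,0,0,0]}}

```text
clock: 9.83
ee_pos: [0.4288, 0.1056, 0.2009]
tcp_rot: [-179.9, 0.0, 97.0]
contact_force: [0.1, -0.3, -0.7]
opening: 0.0867
```

Request:
{"op": "drive_tool", "data": {"plan": [0,-10,10,0,0,0,-25,20,0,0,0,-40,35,0,0,0,-53,50,0,0,0,-53,70,0,0,0,-53,70,0,0,0,-53,70,0,0]}}

```text
clock: 10.42
ee_pos: [0.3775, 0.0961, 0.1312]
tcp_rot: [-179.8, 0.0, 96.6]
contact_force: [0.7, -0.3, 0.8]
opening: 0.0871
```

```bash
python3 b.py w2 tray_handle,cover_center,tray_corner; python3 c.py|tail -3; python3 -c "
from h import *; print(robot.observe()['qpos'])"
```

```text
[378.5  96.6 132.2] [-179.97   -0.     96.59] 10.4667 0.08697621940034678 [-0.13427347 -0.11710856 -0.0026379 ]
tray_handle 0.86 [244. 324.] [379.  103.2]
tray_handle 0.64 [227. 527.] [499.1 127.7]
cover_center 0.76 [237. 468.] [473.5 113.2]
cork 0.68 586.0 8.5 53.67737579345703 [498.7 245.4  52. ] [506.9 250.3  38. ]
disc 0.64 [305.8, 132.1, 640.0, 321.4]
disc 0.61 [415.4, 190.9, 506.4, 289.2]
[ -2.94577353  -7.7670022  -14.37177023 125.04654222  -2.16047306
  62.42261459  -9.49407086]
```

View pics/w2.png

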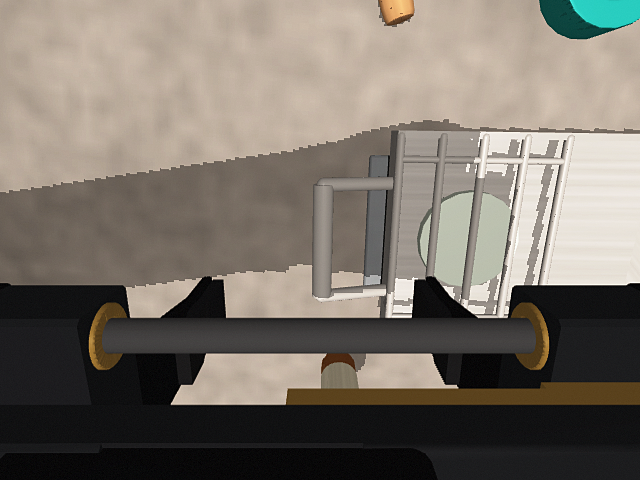

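The handle bar is centred at about px (322,243), close to straight below the tool. The gap behind it is only 36 mm, so I'll half-close the fingers before going down.

Request:
{"op": "drive_tool", "data": {"plan": [7,0,0,0,0.6,7,0,0,0,0.6,7,0,0,0,0.6,7,0,0,0,0.6,7,0,10,0,0.6,7,0,20,0,0.6,7,0,20,0,0.6]}}

```text
clock: 11.35
ee_pos: [0.3751, 0.1039, 0.1096]
tcp_rot: [-179.8, 0.0, 96.7]
contact_force: [-0.9, 0.0, 0.2]
opening: 0.0483
```

Request:
{"op": "drive_tool", "data": {"plan": [0,2,0,0,0.6,0,2,0,0,0.6,0,2,5,0,0.6,0,2,10,0,0.6,0,2,10,0,0.6]}}

```text
clock: 11.77
ee_pos: [0.3782, 0.1046, 0.1011]
tcp_rot: [-179.9, 0.0, 96.7]
contact_force: [-0.4, -0.2, -0.7]
opening: 0.0351
```

Request:
{"op": "drive_tool", "data": {"plan": [0,0,12,0,0.6,0,0,25,0,0.6,0,0,36,0,0.6,0,0,44,0,0.6,0,0,50,0,0.6,0,0,50,0,0.6,0,0,50,0,0.6]}}

```text
clock: 12.35
ee_pos: [0.3789, 0.1048, 0.052]
tcp_rot: [-180.0, -0.0, 96.7]
contact_force: [0.2, 0.2, -0.2]
opening: 0.0343
```

Request:
{"op": "drive_tool", "data": {"plan": [0,0,0,0,1,0,0,0,0,1,0,0,0,0,1,0,0,0,0,1,0,0,0,0,1,0,0,0,0,1], "force": 15}}

```text
clock: 12.85
ee_pos: [0.3785, 0.1048, 0.0523]
tcp_rot: [-180.0, 0.0, 96.7]
contact_force: [-2.4, 0.4, 4.9]
opening: 0.011
```

Request:
{"op": "drive_tool", "data": {"plan": [0,1,-6.5,0,1,0,1.9,-13,0,1,0,3.2,-19.5,0,1,0,4.5,-26,0,1,0,6,-32.5,0,1,0,7.7,-39,0,1,0,9.6,-45,0,1,0,11.6,-51.5,0,1,0,13.8,-57.5,0,1,0,14.8,-60.5,0,1,0,16,-64,0,1,0,16,-64,0,1]}}

```text
clock: 13.85
ee_pos: [0.3942, 0.1064, 0.1166]
tcp_rot: [-179.9, 0.0, 96.7]
contact_force: [-5.0, -1.3, -0.1]
opening: 0.0116
```

```bash
cat > e.py <<'E'
from h import *
s=robot.observe();print(s["ee_pos"],s["opening"],s["contact_force"])
p=get_image("wrist")
for d in models.landmark_of("cover_center",p)[:2]:print("w",d["confidence"],d["pixel"])
p=get_image("side")
for d in models.landmark_of("cover_center",p)[:2]:print("s",d["confidence"],d["pixel"])
cv2.imwrite("pics/e.png",p["img"])
E
python3 e.py
```

```text
[0.39419088 0.10636123 0.1166419 ] 0.011560472741083024 [-4.97659093 -1.29256713 -0.13557213]
w 0.72 [283.4, 491.8]
s 0.55 [296.5, 301.0]
s 0.22 [306.2, 233.8]
```

Request:
{"op": "drive_tool", "data": {"plan": [0,1.2,-3,0,1,0,2.5,-6,0,1,0,3.8,-9,0,1,0,5.2,-12,0,1,0,6.4,-14.5,0,1,0,7.4,-17,0,1,0,8.6,-19.5,0,1,0,9.7,-21.5,0,1,0,10.9,-24,0,1,0,10.9,-24,0,1,0,10.9,-24,0,1,0,10.9,-24,0,1]}}

```text
clock: 15.05
ee_pos: [0.4044, 0.1074, 0.1403]
tcp_rot: [-179.8, 0.1, 96.7]
contact_force: [-8.1, -1.7, 0.9]
opening: 0.0111
```

```bash
python3 e.py
```

```text
[0.40436411 0.10738975 0.14027301] 0.01114861816942602 [-8.06975534 -1.66238353  0.87287295]
w 0.64 [250.0, 639.0]
s 0.96 [307.5, 230.4]
```

View pics/e.png

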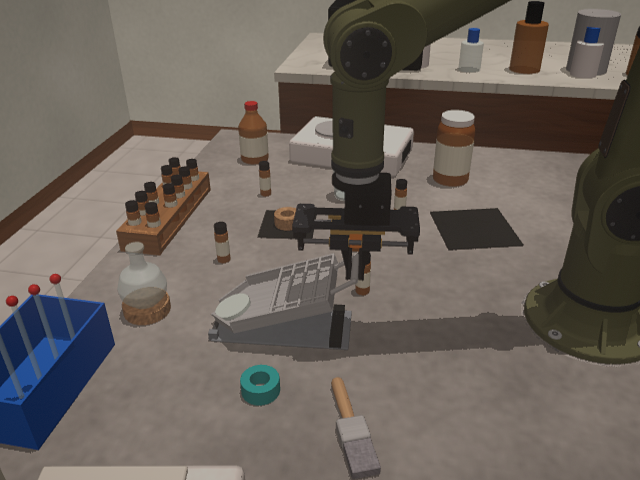

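The disc now sits in the pointed corner at side px (232,307). I'll lower the tray back along the same arc.

Request:
{"op": "drive_tool", "data": {"plan": [0,-3,6,0,1,0,-5.7,12,0,1,0,-8.4,18,0,1,0,-10.9,24,0,1,0,-13.2,30,0,1,0,-15.3,36.5,0,1,0,-17.3,43,0,1,0,-19.2,49,0,1,0,-20.9,55.5,0,1,0,-22.4,62,0,1,0,-23.2,65,0,1,0,-23.9,68.5,0,1]}}

```text
clock: 16.25
ee_pos: [0.3815, 0.1051, 0.0715]
tcp_rot: [-179.9, 0.0, 96.7]
contact_force: [-4.0, -1.3, -0.5]
opening: 0.0113
```

Request:
{"op": "drive_tool", "data": {"plan": [0,-0.6,3,0,1,0,-1.1,6.5,0,1,0,-1.6,10,0,1,0,-2.1,13,0,1,0,-2.5,16,0,1,0,-2.8,18,0,1,0,-3,19.5,0,1,0,-3,19.5,0,1,0,-3,19.5,0,1]}}

```text
clock: 17.0
ee_pos: [0.3786, 0.1048, 0.0524]
tcp_rot: [-179.9, 0.0, 96.7]
contact_force: [-5.6, -0.7, 1.3]
opening: 0.0114
```

Request:
{"op": "drive_tool", "data": {"plan": [0,0,0.5,0,0.8,0,0,0,0,0.6,0,0,0,0,0.6,0,0,0,0,0.6,0,0,0,0,0.6,0,0,-10,0,0.6,0,0,-30,0,0.6,0,0,-60,0,0.6,0,0,-95,0,0.6,0,10,-120,0,0.3,0,35,-140,0,0,0,70,-148,0,0]}}

```text
clock: 18.0
ee_pos: [0.4498, 0.1134, 0.205]
tcp_rot: [179.6, 0.0, 96.7]
contact_force: [1.5, 1.4, 1.3]
opening: 0.0479
```

Request:
{"op": "drive_tool", "data": {"plan": [0,30,0,0,0,0,65,0,0,0,-5,100,0,0,0,-10,130,0,0,0,-10,145,0,0,0,-10,145,0,0,0,-10,145,0,0,0]}}

```text
clock: 18.58
ee_pos: [0.5937, 0.12, 0.2001]
tcp_rot: [-180.0, -0.0, 96.7]
contact_force: [-0.9, -0.3, -0.8]
opening: 0.0854
```

```bash
python3 b.py w3 tray_handle,cover_center,tray_corner; cat > f.py <<'E'
from h import *
p=get_image("wrist")
for d in models.masks_of("cover_center",p)[:2]:
    c=max(cv2.findContours(d["pixels"].astype(np.uint8),0,2)[0],key=cv2.contourArea)[:,0]
    W=np.array([onz(p,(r,x),.031)[:2]*1000 for x,r in c],np.float32)
    print(d["confidence"],d["rect"],cv2.minEnclosingCircle(W),cv2.fitEllipse(W))
E
python3 f.py
```

```text
[592.9 120.2 200.3] [-1.7996e+02 -1.0000e-02  9.6720e+01] 18.6333 0.08609948217391547 [-0.06733516  0.11975656 -0.49413753]
tray_handle 0.72 [219.  43.] [377.4 101.6]
cover_center 0.66 [212. 334.] [604.4 130.2]
0.78 [298.8, 177.0, 374.6, 256.0] ((605.1554565429688, 127.56059265136719), 32.027557373046875) ((605.3253173828125, 127.60517120361328), (62.5191650390625, 63.10117721557617), 15.007457733154297)
```

View pics/w3.png

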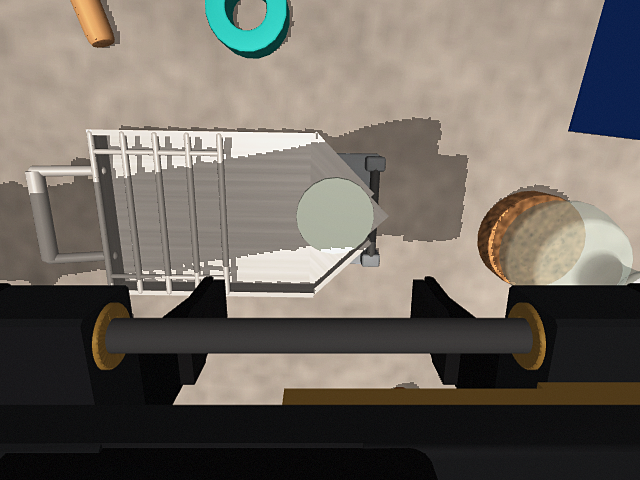

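The disc centre is at (605.2, 127.6) mm, matching the expected corner position, and the tray is level. I'll go down and grip along the tray's axis.

Request:
{"op": "drive_tool", "data": {"plan": [3,6,15,0,0,6,12.7,45,0,0,6,12.7,75,0,0,6,12.7,100,0,0,6,12.7,120,0,0,6,12.7,133,0,0,6,12.7,141,0,0,6,12.7,145,0,0,6,12.7,147,0,0,6,12.7,147,0,0,6,12.7,147,0,0]}}

```text
clock: 19.8
ee_pos: [0.6064, 0.1276, 0.0543]
tcp_rot: [179.9, -0.0, 96.7]
contact_force: [-0.1, 0.2, 0.1]
opening: 0.0872
```

```bash
python3 b.py w4 cover_center; python3 f.py
```

```text
[606.4 127.6  54.4] [ 1.7986e+02 -1.0000e-02  9.6700e+01] 19.85 0.08701423237363366 [ 0.81286852 -0.15080787 -0.57393888]
cover_center 0.72 [294. 318.] [605.9 127.3]
0.7 [250.2, 225.2, 386.6, 362.2] ((605.255859375, 128.52439880371094), 32.236270904541016) ((605.0809936523438, 131.83517456054688), (56.1229362487793, 62.80453109741211), 96.98954010009766)
0.67 [2.0, 145.7, 414.7, 407.1] ((553.8427734375, 139.5254364013672), 94.43830108642578) ((535.9390258789062, 150.82467651367188), (76.56222534179688, 204.2307891845703), 87.84620666503906)
```

Request:
{"op": "drive_tool", "data": {"plan": [0,-1,2,0,0,0,-1,3.5,0,0,0,-1,3.5,0,0,0,-1,3.5,0,1,0,-1,3.5,0,1,0,-1,3.5,0,1,0,-1,3.5,0,1,0,-1,3.5,0,1,0,-1,3.5,0,1,0,-1,3.5,0,1,0,-1,3.5,0,1], "force": 15}}

```text
clock: 20.92
ee_pos: [0.6045, 0.1273, 0.0495]
tcp_rot: [180.0, 0.0, 96.7]
contact_force: [-0.0, -1.2, -0.4]
opening: 0.0636
```

Request:
{"op": "drive_tool", "data": {"plan": [0,0,-3,0,1,0,0,-8,0,1,0,0,-18,0,1,0,0,-33,0,1,0,0,-53,0,1,0,0,-75,0,1,0,0,-100,0,1,0,0,-125,0,1,0,0,-148,0,1,0,0,-165,0,1,0,0,-175,0,1,0,0,-180,0,1]}}

```text
clock: 21.92
ee_pos: [0.6053, 0.1276, 0.2323]
tcp_rot: [179.8, -0.0, 96.7]
contact_force: [-0.5, 0.4, -0.2]
opening: 0.0635
```

Request:
{"op": "drive_tool", "data": {"plan": [-10,-6,0,0,1,-28,-18,0,0,1,-54,-34,0,0,1,-82,-52,0,0,1,-110,-70,0,0,1,-138,-88,0,0,1,-166,-106,0,0,1,-194,-124,0,0,1,-222,-142,0,0,1,-250,-160,0,0,1,-276,-177,0,0,1,-290,-186,0,0,1]}}

```text
clock: 22.92
ee_pos: [0.4497, -0.1868, 0.228]
tcp_rot: [-179.8, 0.0, 96.4]
contact_force: [-0.0, 0.6, -0.1]
opening: 0.0634
```

Request:
{"op": "drive_tool", "data": {"plan": [-8,-5,0,0,1,-13,-9,0,0,1,-16,-10,0,0,1,-16,-10,0,0,1,-16,-10,0,0,1]}}

```text
clock: 23.33
ee_pos: [0.4461, -0.1983, 0.2293]
tcp_rot: [-180.0, -0.0, 96.8]
contact_force: [0.2, 0.8, -0.2]
opening: 0.0634
```

```bash
python3 b.py w5 jar_rim
```

```text
[ 446.1 -198.2  229.4] [-1.800e+02 -3.000e-02  9.683e+01] 23.3833 0.0633242792625101 [ 0.18788932  0.15893645 -1.15453645]
jar_rim 0.58 [202. 318.] [ 442.1 -174.5]
```

View pics/w5.png

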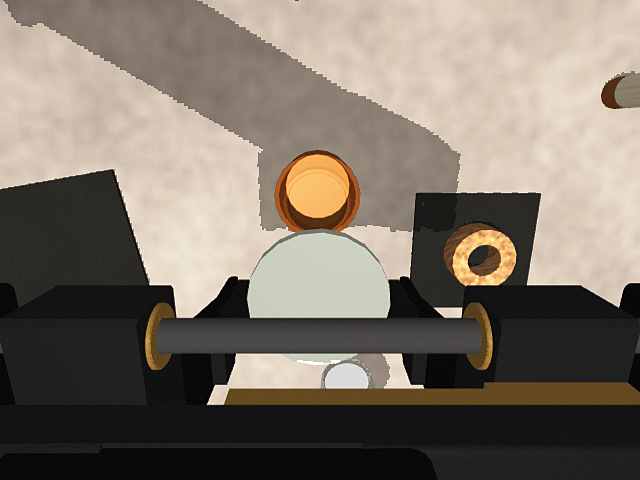

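```bash
cat > g.py <<'E'
from h import *
p=get_image("wrist"); im=p["img"]
def circ(x,y,z,r): return np.array([proj(p,(x+r*np.cos(a),y+r*np.sin(a),z)) for a in np.linspace(0,6.28,60)])
for n,c,r,z in(("bright",318,185.5,.095),("outer",317.5,192,.068)): print(n,onz(p,(r,c),z)*1000)
x,y=onz(p,(185.5,318),.095)[:2]
for z,r in((.095,.025),(.095,.0215),(.068,.034),(.0,.034)):
    q=circ(x,y,z,r);print(z,r,"rows",q[:,0].min().round(1),q[:,0].max().round(1),"cols",q[:,1].min().round(1),q[:,1].max().round(1))
cv2.imwrite("pics/w5c.png",cv2.resize(im[130:260,250:390],None,fx=4,fy=4,interpolation=cv2.INTER_NEAREST))
E
python3 g.py
```

```text
bright [ 440.96963634 -162.7969859    95.        ]
outer [ 441.56344337 -171.51040287   68.        ]
0.095 0.025 rows 149.5 219.7 cols 283.0 353.0
0.095 0.0215 rows 154.7 215.0 cols 287.9 348.1
0.068 0.034 rows 135.8 223.2 cols 274.6 361.6
0.0 0.034 rows 135.2 207.3 cols 282.5 353.8
```

View pics/w5c.png

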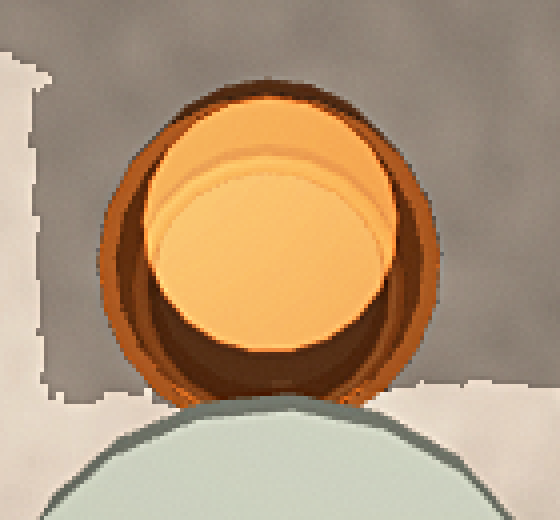

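The crop doesn't clearly show which circle is the rim, and the disc hides its near side. I'll move 30 mm further back and look again.

Request:
{"op": "drive_tool", "data": {"plan": [-10,0,0,0,1,-20,0,0,0,1,-30,-1,0,0,1,-30,-1,0,0,1,-30,-1,0,0,1,-30,-1,0,0,1]}}

```text
clock: 23.98
ee_pos: [0.448, -0.2294, 0.2294]
tcp_rot: [-180.0, -0.0, 96.7]
contact_force: [-0.6, -0.1, -1.0]
opening: 0.0631
```

```bash
python3 b.py w6 jar_rim; cat > g2.py <<'E'
from h import *
p=get_image("wrist"); im=p["img"].copy()
def circ(x,y,z,r): return np.array([proj(p,(x+r*np.cos(a),y+r*np.sin(a),z)) for a in np.linspace(0,6.28,60)])
for d in models.masks_of("jar_rim",p)[:1]:
    c=max(cv2.findContours(d["pixels"].astype(np.uint8),0,2)[0],key=cv2.contourArea)[:,0]
    W=np.array([onz(p,(r,x),.068)[:2]*1000 for x,r in c],np.float32);print(d["confidence"],d["rect"],cv2.minEnclosingCircle(W))
x,y=.4418,-.1735
for z,r,col in((.095,.025,(0,255,0)),(.095,.0215,(255,255,0)),(.068,.034,(255,0,0))):
    cv2.polylines(im,[np.round(circ(x,y,z,r)[:,::-1]*8).astype(np.int32)],True,col,1,cv2.LINE_AA,3)
o=np.hstack([p["img"][130:290,250:390],im[130:290,250:390]])
cv2.imwrite("pics/w6c.png",cv2.resize(o,None,fx=2.8,fy=2.8,interpolation=cv2.INTER_NEAREST))
E
python3 g2.py
```

```text
[ 448.1 -229.2  229.5] [-1.800e+02 -2.000e-02  9.671e+01] 24.0333 0.06325473116569003 [ 0.19700816 -0.19779972 -0.79091968]
jar_rim 0.88 [155. 320.] [ 442.1 -172.5]
0.77 [276.3, 110.4, 361.6, 201.3] ((441.3563537597656, -175.33897399902344), 33.862300872802734)
```

View pics/w6c.png

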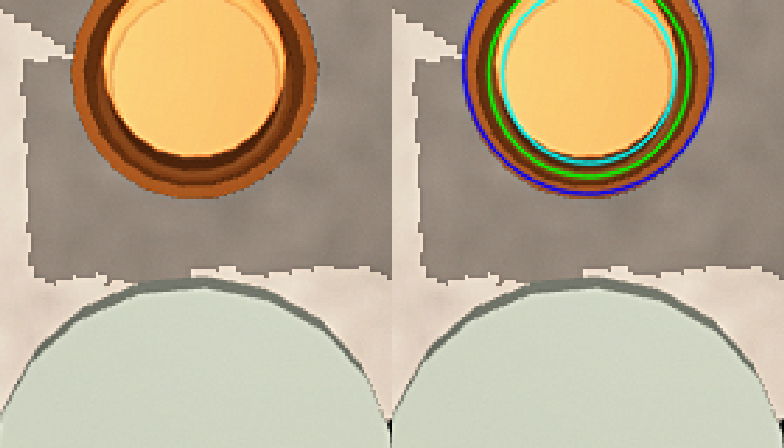

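```bash
python3 - <<'E'
from h import *
p=get_image("wrist");s=robot.observe()
e=s["ee_pos"];print(e)
a=np.radians(96.7);tx=np.array([np.cos(a),np.sin(a)]);ty=np.array([np.sin(a),-np.cos(a)])
for r,z in((232.9,.2115),(229.3,.2035)):
    d=onz(p,(r,319),z)[:2]-e[:2];print(d@tx*1000,d@ty*1000)
g=np.array([.4415,-.1743])-e[:2];print(g@tx*1000,g@ty*1000)
E
```

```text
[ 0.44811029 -0.22904829  0.22961577]
31.420804139861918 -0.28970079155117884
30.97158026292079 -0.28221268148249506
55.14561828876284 -0.1776215450234647
```

Request:
{"op": "drive_tool", "data": {"plan": [10,0,0,0,1,25,0,0,0,1,42,0,0,0,1,53,0,0,0,1,56,0,5,0,1,56,0,20,0,1,56,0,40,0,1,56,0,60,0,1,56,0,76,0,1,56,0,88,0,1,56,0,96,0,1,56,0,100,0,1]}}

```text
clock: 25.23
ee_pos: [0.4408, -0.1738, 0.1282]
tcp_rot: [-179.9, -0.0, 96.7]
contact_force: [-0.1, 0.0, 0.1]
opening: 0.0631
```

Request:
{"op": "drive_tool", "data": {"plan": [0,0,1,0,1,0,0,2,0,1,0,0,3,0,1,0,0,3,0,1,0,0,3,0,1]}}

```text
clock: 25.65
ee_pos: [0.4419, -0.1739, 0.1271]
tcp_rot: [179.9, 0.0, 96.7]
contact_force: [0.4, 0.2, -1.3]
opening: 0.0637
```

Request:
{"op": "drive_tool", "data": {"plan": [0,0,1,0,1,0,0,2,0,1,0,0,3,0,1,0,0,3.5,0,1,0,0,3.5,0,1,0,0,3.5,0,1]}}

```text
clock: 26.15
ee_pos: [0.4415, -0.1738, 0.123]
tcp_rot: [-180.0, 0.0, 96.7]
contact_force: [-0.1, 0.3, -0.5]
opening: 0.0632
```

Request:
{"op": "drive_tool", "data": {"plan": [0,0,0.5,0,1,0,0,1,0,1,0,0,1,0,1]}}

```text
clock: 26.4
ee_pos: [0.4415, -0.1738, 0.122]
tcp_rot: [-180.0, 0.0, 96.7]
contact_force: [0.5, -0.2, -1.3]
opening: 0.0634
```

Request:
{"op": "drive_tool", "data": {"plan": [0,0,0.5,0,1,0,0,0.8,0,1,0,0,0.8,0,1]}}

```text
clock: 26.65
ee_pos: [0.4415, -0.1738, 0.1212]
tcp_rot: [-180.0, -0.0, 96.7]
contact_force: [0.0, 0.3, -0.2]
opening: 0.0634
```

Request:
{"op": "drive_tool", "data": {"plan": [0,0,0.4,0,1,0,0,0.6,0,1,0,0,0.6,0,1]}}

```text
clock: 26.9
ee_pos: [0.4415, -0.1738, 0.1206]
tcp_rot: [180.0, 0.0, 96.7]
contact_force: [-0.4, -0.5, 0.2]
opening: 0.0631
```

Request:
{"op": "drive_tool", "data": {"plan": [0,0,0.4,0,1,0,0,0.5,0,1,0,0,0.5,0,1]}}

```text
clock: 27.15
ee_pos: [0.4416, -0.1738, 0.1204]
tcp_rot: [180.0, 0.0, 96.7]
contact_force: [-0.9, 0.7, 2.9]
opening: 0.0631
```

Request:
{"op": "drive_tool", "data": {"plan": [0,0,0.3,0,1,0,0,0.3,0,1,0,0,0.3,0,1]}}

```text
clock: 27.4
ee_pos: [0.4417, -0.1738, 0.1204]
tcp_rot: [180.0, 0.0, 96.7]
contact_force: [-1.7, 0.8, 5.9]
opening: 0.063
```

Request:
{"op": "drive_tool", "data": {"plan": [0,0,-0.3,0,0.22,0,0,-0.3,0,0.2,0,0,-0.3,0,0.15,0,0,-0.3,0,0.05,0,0,-0.3,0,0,0,0,-0.3,0,0,0,0,-0.3,0,0,0,0,-0.3,0,0]}}

```text
clock: 28.07
ee_pos: [0.4415, -0.1738, 0.1202]
tcp_rot: [180.0, 0.0, 96.7]
contact_force: [-0.5, 0.2, -0.3]
opening: 0.086
```

Request:
{"op": "drive_tool", "data": {"plan": [0,0,-5,0,0,0,0,-15,0,0,0,0,-30,0,0,0,0,-55,0,0,0,0,-80,0,0,0,0,-100,0,0,-10,0,-108,0,0,-25,0,-110,0,0,-35,0,-110,0,0,-35,0,-110,0,0,-35,0,-110,0,0]}}

```text
clock: 28.98
ee_pos: [0.445, -0.209, 0.2293]
tcp_rot: [-179.9, -0.1, 96.6]
contact_force: [0.1, 0.9, -0.2]
opening: 0.0873
```

```bash
python3 - <<'E'
from h import *
p=get_image("wrist")
for d in models.masks_of("cover_center",p)[:1]:
    c=max(cv2.findContours(d["pixels"].astype(np.uint8),0,2)[0],key=cv2.contourArea)[:,0]
    W=np.array([onz(p,(r,x),.103)[:2]*1000 for x,r in c],np.float32);print("disc",d["confidence"],cv2.minEnclosingCircle(W))
q=get_image("scene");s=get_image("side")
for n,k in(("scene",q),("side",s)):
    for l,z in(("cover_center",.099),("cork_center",.017)):
        for d in models.landmark_of(l,k)[:2]: print(n,l,d["confidence"],onz(k,d["pixel"],z)*1000)
o=np.vstack([np.hstack([p["img"],s["img"]])])
cv2.imwrite("pics/end.png",cv2.resize(np.hstack([p["img"][:,100:600],s["img"][100:,100:550][:380].copy() if 0 else cv2.resize(s["img"][120:360,200:500],(600,480))]),(800,350)))
o=robot.observe();print(o["ee_pos"],o["opening"],o["contact_force"],o["clock"])
E
```

```text
disc 0.68 ((441.1589050292969, -173.7031707763672), 32.11550521850586)
scene cover_center 0.71 [ 439.82468497 -176.21033469   99.        ]
scene cork_center 0.77 [ 609.84379219 -224.52652323   17.        ]
scene cork_center 0.74 [ 697.58314803 -358.60558022   17.        ]
side cover_center 0.77 [ 443.81757043 -174.85170626   99.        ]
side cork_center 0.85 [523.99746205 275.76234737  17.        ]
side cork_center 0.71 [ 603.17160377 -220.02104809   17.        ]
[ 0.44561327 -0.20815551  0.2300813 ] 0.0866141619758124 [-0.46833295 -0.11243723  0.16779099] 29.3833
```

View pics/end.png

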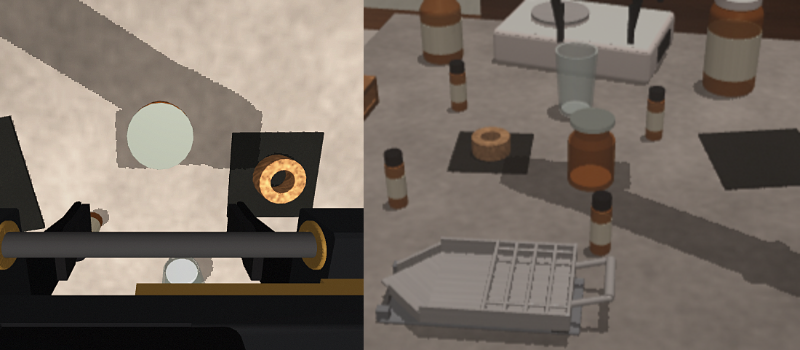

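The last picture shows the disc flat on the jar, the cork ring wholly on the small mat, the tray level and empty, and everything else upright. I'm handing in.

```bash
python3 -c "
from rig import ticket; print(ticket.finish_job())"
```

```text
the job is handed in; nothing more can be done
None
```

The job is done and handed in at about 29 s of the 72 s allowed; the hand-in gives no verdict.

- **Cork ring:** I gripped it along the tray and laid it flat on the smaller black mat, releasing it once I felt contact (about 5 N). It sits within about 10 mm of the mat's centre, where it has 30 mm to spare.
- **Tray:** I held the handle and raised it along its arc to about 0.35 rad, which slid the disc into the corner. I then lowered it level. The sideways pull on the tool reached about 8 N.
- **Disc on jar:** I placed it by feel and released at about 6 N. The last wrist view puts the disc's centre at (441.2, -173.7) mm, and I measured the jar at about (441.5, -174.3) mm before placing it. That is under 1 mm off, against about 7 mm of margin.

In the final pictures the disc is flat on the jar, the tray is level and empty, and the jar and bystanders I could see were upright. The flask and brush were outside that last picture.

The cameras disagreed by 3–7 mm on where the disc, jar and cork were, so I relied on the wrist view. Some network detections of the cork picked up the teal ring or other objects, and I discarded those.

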